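# Log a dressed stone with the hand scanner

## Robot

A 6-joint arm with a two-finger parallel gripper is mounted at the origin on the work surface. World frame = base frame: x ahead of the robot, y to its left, z up, the work surface at z = 0. Lengths are in m, angles in degrees, forces in N, time in s.
With the tool pointing down it reaches from about 0.375 to 0.9 m from the base axis. Payload 3.1 kg.
Tool frame: the origin (TCP) lies between the finger pads; the fingertips stand 11 mm ahead of it and the grasp point (between the pads) lies 8 mm behind it; z points along the fingers, y is the line along which they close (so a half turn about z gives the same grasp; the last joint's range is limited). The gripper opens to 87 mm and grips with 3 to 60 N. Pads are 19 mm wide; open, the fingers measure 117 mm over their backs; the gripper's body (75 mm by 190 mm) begins 51 mm behind the grasp point.
Start: joints at [66.664, 30.224, 82.088, -0, 67.689, -10.227], TCP at [0.142, 0.609, 0.234] pointing down, gripper open.
Joint ranges: [-176.69, 176.69], [-43.24, 126.21], [12.49, 139.97], [-82, 262], [0, 151.66], [-163.58, 163.58]. Speed limits (degrees/s): [159.86, 159.86, 180, 180, 180, 180].

## Interface

Orientations are given as a 3x3 rotation matrix whose columns are the frame's x, y, z axes.
In Python, from rig import bot, viewer, workorder, models gives the robot as it stands.
- The arm moves only by the shell command python3 -m jog 'ROWS'. ROWS is JSON, a list of rows, each a list of 7 numbers: the opening, from 0 (shut) to 1 (fully open), then the shift along the tool's x, y, z in m, then the turn, a rotation vector about the tool's x, y, z in degrees. In form: [[claw, x, y, z, ax, ay, az], ...]. A call has 1 to 20 rows; each row is the pose to reach, as a shift and turn from the pose commanded when the call began, along the tool's axes at that moment; what a row does not reach only later rows make up. A row lasts 1/8 s, in which the tool goes at most 62.5 mm and 10.7 degrees, less where a joint would pass 70% of its speed; a pose out of reach is approached as far as the arm can. A call with a gripper value outside its range is refused whole. The fingers move at their own pace and stop on an object; the grip force is fixed at half the most. Time passes only in rows, so rows that repeat a pose let the fingers close. It gives the time, the measured TCP pose, the force, the opening and the grip force at its end, in the units of the state.
- bot.read_state(): the state, without advancing time (a new reading comes with each control period).
- viewer.capture(name): name is "scene" or "top" or "wrist"; returns (picture, depth): 420x560x3 uint8, blue, green, red; 420x560 float32, m along the optical axis (not along the pixel's ray), 0 where there is no reading.
- viewer.camera_info(name): a dict with "fx", "fy", "cx", "cy" (pixels), "world_to_cam" (4x4, takes a point from world to camera coordinates). Camera axes: x right, y down, z forward; pixel columns grow to the right and rows downward; lengths in m; the calibration is good to about 2 mm. A picture is of the moment at which its call begins: read the wrist's pose just before it. camera_info takes no time and is no camera call; for the wrist camera it gives the pose at the moment of the call.
- workorder.hand_in(): hands the job in; it is judged then, once.
Trained networks look in the newest picture that a camera, given by its name, has taken for a name from the list of things; names that differ only in an ending like _2 or _b are one class to them, and where a whole thing is asked for, a point or a joint stands for the part that bears it (a point fixed in the world has none). Each returns a list of dicts, best first, with "p" (0 to 1); they miss things now and then, are a little off and sometimes report something else, mostly with a low value. They report only what shows in the picture. A call takes as long as a camera call. They do not tell look-alikes from the thing itself.
- models.outline_of(camera, thing): "mask" (420x560 bool, what is visible of it).
- models.tip_of(camera, thing): "xyz" ([x, y, z] in m, in world coordinates, good to about 4 mm: a listed point, or the origin of a listed thing).
The state is a dict: "time_s": time; "joint_positions": joint angles; "qvel": joint speeds; "tau": joint torques, N m; "position": TCP position; "tcp_rot": TCP orientation; "force": force on the tool from outside, world axes, zero at the start; "moment": the same for the moment, N m; "opening": opening from 0.0 (shut) to 1.0 (fully open); "grasp_force": force on a finger pad.
Only numpy, scipy, OpenCV 4.12 (cv2) and the standard library are available. Lean on these libraries where they do the work, as an engineer would, in place of code of your own. Each camera call takes 0.05 s, during which the arm holds its last target. There are 200 camera calls.

## Task

Log the blue-marked stone in the sample cabinet: raise the cabinet's sash right up by its red handle, take the yellow scanner from its dock, point it squarely at the middle of the blue-edged label from about 12 cm away and hold it still for 2 seconds. Then set the scanner back in the dock the way it was and slide the sash fully shut. Leave both stones, the mallet and the water bottle where they are.

Things in the scene. Friction and masses are not known exactly. Their poses are not given: they have to be found in the camera images.
- cabinet: green dust-tight sample cabinet fixed on the bench, 150 deep (x) x 300 wide (y) x 160 mm high, clear roof; origin at the centre of its underside; its open front faces its own -x and is closed by the sash; its floor is 12 mm above the bench. Two aluminium sash guides, 285 mm tall, stand at its front corners (y = +/-156 mm)
- sash (a joint): height of the clear framed sash above shut, m: 0 shut, 0.125 right up; it starts shut or slightly ajar, stays where it is left (friction about 6 N, weight about 3.5 N). The pane stands 85 mm in front of the cabinet's origin; its lower edge is 12 mm above the bench when shut
- sash_handle (a point): centre of the red grip bar over the sash's top edge, 190 mm above the bench when shut; the bar is 130 mm long along the cabinet's y, 16 thick (cabinet x), 24 mm high; it stands clear on two stems, its lower edge 18 mm above the cabinet's roof when shut. Pinch it from above across its thickness. Axes as the cabinet's
- stone_blue: loose dressed sandstone block, 90 (x) x 95 (y) x 90 mm high, 1.7 kg, standing in the left or right half of the cabinet, with a blue stripe on its top and the blue-edged barcode label on its front, which faces its own -x, roughly out of the cabinet's front; origin at the centre of its underside
- label_blue (a point): centre of the blue-edged white barcode label (72 wide x 52 mm high with its edge) on the front of stone_blue, 50 mm above the stone's underside; axes as the stone's: the label faces -x, its width runs along y
- stone_yellow: the other stone, the same but with a yellow stripe and yellow-edged label; leave it where it is
- dock: black scanner dock fixed on the bench, base 190 (x) x 90 (y) x 10 mm; origin at the centre of its underside. Two grey saddles, 12 mm thick, at x = -62 and +40 mm carry the scanner's underside 30 mm above the bench between cheeks 52 mm apart that reach 45 mm above the bench. The docked scanner lies along the dock's x, window to +x, origin above the dock's origin
- scanner: yellow inline hand scanner, 0.22 kg, lying in the dock; body 42 wide (y) x 36 mm high (z) from x = -85 to +55 mm, then a black head 60 wide x 42 mm high to x = +85 mm; origin at its underside on the long axis; the beam leaves the head along +x
- scanner_window (a point): centre of the dark red scan window on the head's end face, at x = +85, z = +20 mm of the scanner; axes as the scanner's: the beam runs along +x from here
- scanner_grip (a point): good place to grip the scanner across its width (along its y) from above, between the dock's saddles, at x = -11, z = +18 mm of the scanner
- mallet: mason's round white nylon mallet lying on the bench, head 90 diameter x 95 mm at its +x end, wooden handle 150 mm to -x; origin on the bench under its axis, between head and handle
- water: clear plastic water bottle with a blue cap, 64 diameter x 190 mm; origin at the centre of its underside
Mind the look-alikes: they are no part of the job. Of the things that look like the scanner, the larger one is meant. What is shaped like the dock but turquoise is not meant.

How it is judged:
By the outcome, as a careful person would: the job done as asked, in the order asked, and still so for the second after the job is handed in, with the robot touching nothing.
It also fails if it takes over 72 s, if anything falls off the work surface, if the arm or the gripper's body presses on something with over 40 N, if the wrist force passes 120 N, or if a joint passes its speed limit or range.

## Working session

There is one attempt and no reset: what is moved stays moved. The work goes in short steps, Python scripts to look and compute and a shell command to move; the robot and the scene stay as the last step left them, time stands still between calls to the robot, and variables do not carry over. Pictures are saved under pics/ and viewed, at most 10 in all, crops included, and the job is handed in when it is done.

```bash
mkdir -p pics; ls; cat > h.py <<'E'
import numpy as np, cv2
from rig import bot, viewer, workorder, models
def cam(n):
    i=viewer.camera_info(n); return i,np.array(i["world_to_cam"])
def back(n,uv,d):
    i,W=cam(n); p=np.array([(uv[0]-i["cx"])/i["fx"]*d,(uv[1]-i["cy"])/i["fy"]*d,d,1]); return (np.linalg.inv(W)@p)[:3]
def cloud(n,D):
    i,W=cam(n); v,u=np.mgrid[:D.shape[0],:D.shape[1]]
    P=np.stack([(u-i["cx"])/i["fx"]*D,(v-i["cy"])/i["fy"]*D,D,np.ones_like(D)],-1)
    return (P@np.linalg.inv(W).T)[...,:3]
def proj(n,p):
    i,W=cam(n); q=W@np.r_[p,1]; return np.array([i["fx"]*q[0]/q[2]+i["cx"],i["fy"]*q[1]/q[2]+i["cy"]])
E
python3 - <<'E'
from h import *
np.set_printoptions(precision=3,suppress=True)
s=bot.read_state(); print(s)
for n in ("scene","top"):
    im,D=viewer.capture(n); cv2.imwrite(f"pics/{n}0.png",im); np.save(f"{n}0.npy",D)
    for t in ["cabinet","sash_handle","stone_blue","label_blue","stone_yellow","dock","scanner","scanner_window","scanner_grip","mallet","water"]:
        print(n,t,[(np.round(r["xyz"],3),round(float(r["p"]),2)) for r in models.tip_of(n,t)])
E
```

```text
pics
{'time_s': 0.0, 'joint_positions': array([ 66.663,  30.279,  82.16 ,  -0.   ,  67.687, -10.227]), 'qvel': array([ 0.008,  0.025,  0.021, -0.006, -0.008, -0.07 ]), 'tau': array([ -0.002, -44.005, -17.659,   0.063,   0.058,  -0.   ]), 'position': array([0.141, 0.608, 0.233]), 'tcp_rot': array([[-0.974,  0.227, -0.001],
       [ 0.227,  0.974, -0.002],
       [ 0.   , -0.002, -1.   ]]), 'force': array([-0.237,  0.822, -0.423]), 'moment': array([ 0.001,  0.021, -0.014]), 'grasp_force': 0.0, 'opening': 0.9985454194165936}
scene cabinet [(array([ 0.468, -0.275, -0.005]), 0.84)]
scene sash_handle [(array([ 0.485, -0.19 ,  0.193]), 0.67)]
scene stone_blue []
scene label_blue [(array([ 0.418, -0.211,  0.06 ]), 0.5)]
scene stone_yellow [(array([ 0.54 , -0.291,  0.009]), 0.58)]
scene dock [(array([0.458, 0.224, 0.001]), 0.96), (array([ 0.779, -0.058,  0.005]), 0.79), (array([0.773, 0.133, 0.003]), 0.52)]
scene scanner [(array([0.456, 0.224, 0.027]), 0.72), (array([ 0.502,  0.427, -0.001]), 0.57)]
scene scanner_window [(array([0.515, 0.485, 0.012]), 0.66)]
scene scanner_grip [(array([0.448, 0.236, 0.05 ]), 0.86), (array([0.494, 0.416, 0.014]), 0.59)]
scene mallet [(array([ 0.687,  0.328, -0.002]), 0.88)]
scene water [(array([0.772, 0.133, 0.003]), 0.86)]
top cabinet []
top sash_handle [(array([ 0.488, -0.191,  0.197]), 0.75)]
top stone_blue []
top label_blue [(array([ 0.419, -0.204,  0.059]), 0.37)]
top stone_yellow []
top dock [(array([ 0.777, -0.052,  0.004]), 0.97), (array([0.462, 0.221, 0.003]), 0.8)]
top scanner [(array([0.5  , 0.423, 0.   ]), 0.62), (array([0.454, 0.227, 0.028]), 0.56)]
top scanner_window [(array([0.506, 0.154, 0.048]), 0.74), (array([0.513, 0.483, 0.012]), 0.58)]
top scanner_grip [(array([0.45 , 0.232, 0.051]), 0.56)]
top mallet [(array([ 0.686,  0.325, -0.   ]), 0.95), (array([ 0.42 , -0.205,  0.061]), 0.52)]
top water [(array([0.768, 0.136, 0.002]), 0.62)]
```

View pics/scene0.png

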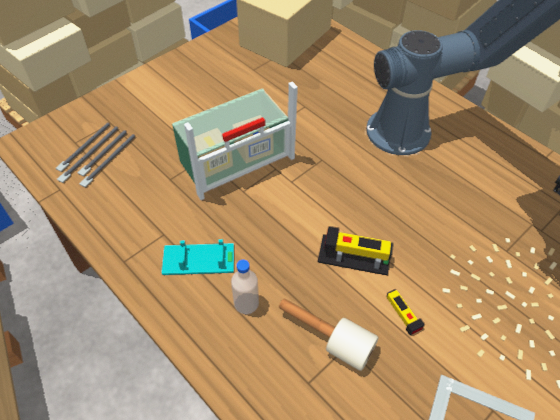

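View pics/top0.png

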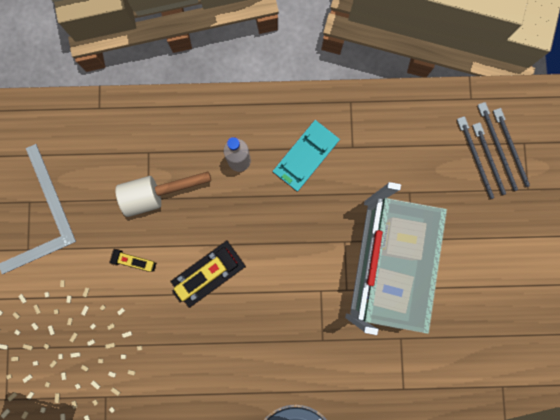

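The scene picture shows the cabinet at (235,145) with the sash shut and the red handle at (245,129). The real black dock with the large scanner is at (358,247), and the turquoise dock and small scanner are decoys. In the top view the blue stripe is at (393,291), the handle at (375,258) and the scanner at (208,273), with its head toward (235,255).

```bash
cat > m.py <<'E'
from h import *
np.set_printoptions(precision=4,suppress=True)
im=cv2.imread("pics/top0.png"); D=np.load("top0.npy"); P=cloud("top",D); hsv=cv2.cvtColor(im,cv2.COLOR_BGR2HSV)
b=im.astype(int)
def rect(m,name):
    q=P[m]; (c,sz,a)=cv2.minAreaRect((q[:,:2]*1000).astype(np.float32)); bx=cv2.boxPoints((c,sz,a)); e=max([(bx[1]-bx[0]),(bx[2]-bx[1])],key=np.linalg.norm)
    print(name,m.sum(),"c",np.array(c),"size",np.array(sz),"long yaw",np.degrees(np.arctan2(e[1],e[0])),"z med/max",np.median(q[:,2]),np.percentile(q[:,2],98))
H,S,V=[hsv[...,k].astype(int) for k in range(3)]
X,Y,Z=P[...,0],P[...,1],P[...,2]
red=((H<8)|(H>172))&(S>150)&(V>80)&(D>0)
rect(red&(Y<-.1)&(Z>.1)&(X>.3)&(X<.65),"handle")
box=(X>.3)&(X<.6)&(Y>.08)&(Y<.33)&(D>0)
yel=(H>20)&(H<35)&(S>150)&(V>120)&box&(Z>.055)
rect(yel,"yellow body"); rect(box&(Z>.055)&(Z<.09),"scanner all>55"); rect(box&(Z>.068)&(Z<.09),"head>68")
rect(box&(Z>.005)&(Z<.02)&(V<70),"dock base")
cab=(X>.25)&(X<.75)&(Y<-.1)&(Y>-.5)&(D>0)
blue=(H>100)&(H<130)&(S>100)&cab
rect(blue,"blue stripe")
rect(cab&(Z>.26),"guides")
rect(cab&(Z>.15)&(Z<.17),"roofrim")
print([np.round(r["xyz"],3) for r in models.tip_of("top","scanner_window")][:1])
E
python3 m.py
```

```text
handle 344 c [ 487.9371 -190.1842] size [ 14.7769 128.2594] long yaw -12.060843 z med/max 0.2072318017466096 0.21159001049146978
yellow body 539 c [447.2394 234.8976] size [ 42.1929 140.8075] long yaw -55.34076 z med/max 0.06511621531257972 0.07060519242543496
scanner all>55 1205 c [454.5881 225.6532] size [ 60.0547 177.1722] long yaw -56.024265 z med/max 0.06617814970880964 0.07434164169165818
head>68 392 c [458.9644 222.8867] size [ 59.7392 166.8316] long yaw -57.848038 z med/max 0.07017976309622687 0.07557733945196352
dock base 859 c [458.0675 221.4155] size [ 88.1608 189.0331] long yaw -54.70494 z med/max 0.00933904662284668 0.014727179308024647
  return _methods._mean(a, axis=axis, dtype=dtype,
  ret = ret.dtype.type(ret / rcount)
Traceback (most recent call last):
  File "m.py", line 18, in <module>
    rect(blue,"blue stripe")
    ~~~~^^^^^^^^^^^^^^^^^^^^
  File "m.py", line 7, in rect
    print(name,m.sum(),"c",np.array(c),"size",np.array(sz),"long yaw",np.degrees(np.arctan2(e[1],e[0])),"z med/max",np.median(q[:,2]),np.percentile(q[:,2],98))
                                                                                                                                      ~~~~~~~~~~~~~^^^^^^^^^^^
IndexError: index -1 is out of bounds for axis 0 with size 0
```

```bash
python3 - <<'E'
s=open("m.py").read().replace("(H>100)&(H<130)&(S>100)&cab","(H>100)&(H<130)&(S>45)&cab&(Z<.12)").replace("    q=P[m];","    if m.sum()<5: print(name,'none'); return\n    q=P[m];")
s+='''
m=cab&(Z>.255)&(V>150)
n,l,st,c=cv2.connectedComponentsWithStats(m.astype(np.uint8))
for i in range(1,n):
    if st[i,4]>15: print(st[i,4],np.median(P[l==i],0))
print("px blue hsv",hsv[291,393],P[291,393], hsv[240,406],P[240,406])
q=P[red&(Y<-.1)&(Z>.19)&(X>.3)&(X<.65)]; u,sv,vt=np.linalg.svd(q[:,:2]-q[:,:2].mean(0)); print("handle pca",np.degrees(np.arctan2(*vt[0][::-1])),q.mean(0))
'''
open("m.py","w").write(s)
E
python3 m.py
```

```text
handle 344 c [ 487.9371 -190.1842] size [ 14.7769 128.2594] long yaw -12.060843 z med/max 0.2072318017466096 0.21159001049146978
yellow body 539 c [447.2394 234.8976] size [ 42.1929 140.8075] long yaw -55.34076 z med/max 0.06511621531257972 0.07060519242543496
scanner all>55 1205 c [454.5881 225.6532] size [ 60.0547 177.1722] long yaw -56.024265 z med/max 0.06617814970880964 0.07434164169165818
head>68 392 c [458.9644 222.8867] size [ 59.7392 166.8316] long yaw -57.848038 z med/max 0.07017976309622687 0.07557733945196352
dock base 859 c [458.0675 221.4155] size [ 88.1608 189.0331] long yaw -54.70494 z med/max 0.00933904662284668 0.014727179308024647
blue stripe none
guides 206 c [ 487.3232 -190.9123] size [ 26.7941 324.1915] long yaw -11.824508 z med/max 0.2838263131113816 0.28708433499862546
roofrim 8152 c [ 471.5105 -263.7016] size [174.862  321.9819] long yaw -11.830962 z med/max 0.15976423976760235 0.1643274947409707
[array([0.506, 0.154, 0.048])]
73 [ 0.6394 -0.2238  0.2846]
80 [ 0.3351 -0.1595  0.2847]
px blue hsv [110  75 187] [ 0.4076 -0.2403  0.159 ] [ 25  71 197] [ 0.5279 -0.2782  0.1578]
handle pca 168.14021325216825 [ 0.4869 -0.1899  0.2072]
```

```bash
cat >> h.py <<'E'
from scipy.spatial.transform import Rotation as Rn
def goal(yaw):  # tool down, tool y at world yaw (deg)
    c,s=np.cos(np.radians(yaw)),np.sin(np.radians(yaw)); y=np.array([c,s,0]); z=np.array([0,0,-1.]); return np.c_[np.cross(y,z),y,z]
def rel(*wps):
    st=bot.read_state(); p0=np.array(st["position"]); R=np.array(st["tcp_rot"]); pp=p0; print("t",round(st["time_s"],2),"pos",np.round(p0,4),"yawy",np.degrees(np.arctan2(R[1,1],R[0,1])).round(2),"tilt",np.round(R[:2,2],4))
    for p,yaw in wps:
        p=np.array(p); print("to",np.round(p,3),"->",np.round(R.T@(p-p0),4),np.round(Rn.from_matrix(R.T@goal(yaw)).as_rotvec(degrees=True),2),"rows",round(np.linalg.norm(p-pp)/.0625,1)); pp=p
E
python3 -c "
from h import *
rel(((.42,.25,.27),78.1),((.4875,-.190,.26),78.1),((.4875,-.190,.187),78.1))"
```

```text
t 1.25 pos [0.1417 0.6087 0.2335] yawy 76.89 tilt [-0. -0.]
to [0.42 0.25 0.27] -> [-0.3524 -0.2862 -0.0365] [-0.   -0.   -1.21] rows 7.3
to [ 0.488 -0.19   0.26 ] -> [-0.5179 -0.6994 -0.0265] [-0.   -0.   -1.21] rows 7.1
to [ 0.488 -0.19   0.187] -> [-0.5179 -0.6994  0.0465] [-0.   -0.   -1.21] rows 1.2
```

```bash
python3 -m jog '[[1,-0.3524,-0.2862,-0.0365,0,0,-1.2],[1,-0.3524,-0.2862,-0.0365,0,0,-1.2],[1,-0.3524,-0.2862,-0.0365,0,0,-1.2],[1,-0.3524,-0.2862,-0.0365,0,0,-1.2],[1,-0.3524,-0.2862,-0.0365,0,0,-1.2],[1,-0.3524,-0.2862,-0.0365,0,0,-1.2],[1,-0.3524,-0.2862,-0.0365,0,0,-1.2],[1,-0.3524,-0.2862,-0.0365,0,0,-1.2],[1,-0.518,-0.699,-0.0365,0,0,-1.2],[1,-0.518,-0.699,-0.0365,0,0,-1.2],[1,-0.518,-0.699,-0.0365,0,0,-1.2],[1,-0.518,-0.699,-0.0365,0,0,-1.2],[1,-0.518,-0.699,-0.0365,0,0,-1.2],[1,-0.518,-0.699,-0.0365,0,0,-1.2],[1,-0.518,-0.699,-0.0365,0,0,-1.2],[1,-0.518,-0.699,-0.0365,0,0,-1.2],[1,-0.518,-0.699,-0.0365,0,0,-1.2],[1,-0.518,-0.699,-0.0365,0,0,-1.2]]'
python3 - <<'E'
from h import *
rel(((.4875,-.190,.189),78.1))
im,D=viewer.capture("wrist"); cv2.imwrite("pics/w1.png",im)
P=cloud("wrist",D); hsv=cv2.cvtColor(im,cv2.COLOR_BGR2HSV).astype(int)
m=((hsv[...,0]<8)|(hsv[...,0]>172))&(hsv[...,1]>150)&(hsv[...,2]>80)&(D>0)&(P[...,2]>.15)
q=P[m]; print(m.sum(),cv2.minAreaRect((q[:,:2]*1000).astype(np.float32)),np.median(q,0),np.percentile(q[:,2],95))
E
```

```text
time_s: 3.5
position: [0.4872, -0.1874, 0.2699]
tcp_rot: [[-0.979, 0.204, -0.001], [0.204, 0.979, 0.001], [0.001, 0.001, -1.0]]
force: [-0.2, -0.3, 0.4]
opening: 1.002
grasp_force: 0.0
t 3.5 pos [ 0.4872 -0.1874  0.2699] yawy 78.2 tilt [-0.0011  0.0014]
to [ 0.488 -0.19   0.189] -> [-0.001  -0.0026  0.0809] [ 0.06 -0.08  0.1 ] rows 1.3
2441 ((487.6654357910156, -190.04345703125), (14.835297584533691, 126.2767562866211), 78.34317016601562) [ 0.48105196 -0.1878464   0.20806135] 0.2092905800031257
```

View pics/w1.png

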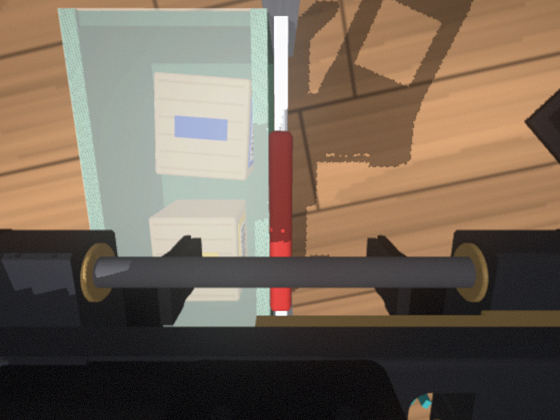

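The wrist view shows the handle centred between the open fingers at about (280,220). The blue-striped stone's top has its corners near (155,73), (250,80), (246,178) and (156,172).

```bash
python3 -m jog '[[1,-0.001,-0.0026,0.03,0,0,0.1],[1,-0.001,-0.0026,0.06,0,0,0.1],[1,-0.001,-0.0026,0.081,0,0,0.1],[1,-0.001,-0.0026,0.081,0,0,0.1],[0,-0.001,-0.0026,0.081,0,0,0.1],[0,-0.001,-0.0026,0.081,0,0,0.1],[0,-0.001,-0.0026,0.081,0,0,0.1],[0,-0.001,-0.0026,0.081,0,0,0.1],[0,-0.001,-0.0026,0.081,0,0,0.1],[0,-0.001,-0.0026,0.081,0,0,0.1]]'
python3 - <<'E'
from h import *
# stone top pose from w1 (taken at wrist pose then): reuse calibration relative to tool is unknown now -> use top picture
im=cv2.imread("pics/top0.png"); cv2.imwrite("pics/crop.png",cv2.resize(im[180:345,340:460],None,fx=3.6,fy=3.6,interpolation=cv2.INTER_CUBIC))
E
```

```text
time_s: 4.8
position: [0.4881, -0.1924, 0.1891]
tcp_rot: [[-0.978, 0.208, -0.0], [0.208, 0.978, 0.0], [0.0, 0.0, -1.0]]
force: [0.9, -0.3, -0.5]
opening: 0.402
grasp_force: 0.0
```

```bash
python3 -m jog '[[0,0,0.001,0,0,0,0],[0,0,0.001,0,0,0,0],[0,0,0.001,0,0,0,0],[0,0,0.001,0,0,0,0],[0,0,0.001,0,0,0,0],[0,0,0.001,0,0,0,0]]'
```

```text
time_s: 5.55
position: [0.4884, -0.1903, 0.189]
tcp_rot: [[-0.978, 0.208, 0.0], [0.208, 0.978, 0.002], [0.0, 0.002, -1.0]]
force: [2.5, 4.4, 0.2]
opening: 0.182
grasp_force: 30.0
```

```bash
python3 -m jog '[[0,0,0,-0.01,0,0,0],[0,0,0,-0.025,0,0,0],[0,0,0,-0.04,0,0,0],[0,0,0,-0.055,0,0,0],[0,0,0,-0.07,0,0,0],[0,0,0,-0.085,0,0,0],[0,0,0,-0.1,0,0,0],[0,0,0,-0.108,0,0,0],[0,0,0,-0.114,0,0,0],[0,0,0,-0.118,0,0,0],[0,0,0,-0.118,0,0,0],[0,0,0,-0.118,0,0,0]]'
```

```text
time_s: 7.05
position: [0.4884, -0.1903, 0.3057]
tcp_rot: [[-0.978, 0.208, -0.0], [0.208, 0.978, 0.003], [0.001, 0.003, -1.0]]
force: [4.0, 4.6, -5.4]
opening: 0.182
grasp_force: 30.0
```

```bash
python3 -m jog '[[0,0,0,-0.003,0,0,0],[0,0,0,-0.006,0,0,0],[0,0,0,-0.006,0,0,0]]'; python3 - <<'E'
from h import *
print(models.tip_of("top","sash_handle") and 0)
im,D=viewer.capture("top"); P=cloud("top",D); hsv=cv2.cvtColor(im,cv2.COLOR_BGR2HSV).astype(int)
m=((hsv[...,0]<8)|(hsv[...,0]>172))&(hsv[...,1]>150)&(D>0)&(P[...,2]>.15)&(P[...,1]<-.1)
print(m.sum(),np.median(P[m],0))
E
```

```text
time_s: 7.42
position: [0.4883, -0.1902, 0.3081]
tcp_rot: [[-0.978, 0.208, -0.002], [0.208, 0.978, 0.004], [0.003, 0.004, -1.0]]
force: [8.4, 1.4, -23.5]
opening: 0.181
grasp_force: 30.0
0
56 [ 0.5400596  -0.19792858  0.3267689 ]
```

```bash
python3 -m jog '[[0,0,0,0.002,0,0,0],[0.5,0,0,0.002,0,0,0],[0.6,0,0,0.002,0,0,0],[0.7,0,0,0.002,0,0,0],[0.8,0,0,0.002,0,0,0],[1,0,0,0.002,0,0,0],[1,0,0,0.002,0,0,0]]'; python3 -c "
from h import *
rel(((.4885,-.190,.36),78),((.4485,.234,.36),35),((.4485,.234,.2),35))"
```

```text
time_s: 8.4
position: [0.4883, -0.1914, 0.3112]
tcp_rot: [[-0.978, 0.208, 0.0], [0.208, 0.978, -0.0], [-0.0, -0.0, -1.0]]
force: [0.6, 0.0, -0.2]
opening: 0.779
grasp_force: 0.0
t 8.4 pos [ 0.4883 -0.1914  0.3112] yawy 77.99 tilt [ 0.0001 -0.0002]
to [ 0.488 -0.19   0.36 ] -> [ 0.0001  0.0014 -0.0488] [-0.01  0.01 -0.01] rows 0.8
to [0.448 0.234 0.36 ] -> [ 0.1275  0.4078 -0.0489] [-1.000e-02  1.000e-02  4.299e+01] rows 6.8
to [0.448 0.234 0.2  ] -> [0.1275 0.4078 0.1111] [-1.000e-02  1.000e-02  4.299e+01] rows 2.6
```

```bash
python3 -m jog '[[1,0,0,-0.025,0,0,0],[1,0,0,-0.05,0,0,0],[1,0,0,-0.055,0,0,0],[1,0.1275,0.4078,-0.055,0,0,43],[1,0.1275,0.4078,-0.055,0,0,43],[1,0.1275,0.4078,-0.055,0,0,43],[1,0.1275,0.4078,-0.055,0,0,43],[1,0.1275,0.4078,-0.055,0,0,43],[1,0.1275,0.4078,-0.055,0,0,43],[1,0.1275,0.4078,-0.055,0,0,43],[1,0.1275,0.4078,0.111,0,0,43],[1,0.1275,0.4078,0.111,0,0,43],[1,0.1275,0.4078,0.111,0,0,43],[1,0.1275,0.4078,0.111,0,0,43],[1,0.1275,0.4078,0.111,0,0,43]]'
python3 - <<'E'
from h import *
rel(((.4485,.234,.04),35))
im,D=viewer.capture("wrist"); cv2.imwrite("pics/w2.png",im); np.save("w2.npy",D)
P=cloud("wrist",D); hsv=cv2.cvtColor(im,cv2.COLOR_BGR2HSV).astype(int)
m=(D>0)&(P[...,2]>.057)&(P[...,2]<.085)&(P[...,1]>.1)&(P[...,1]<.33)
q=P[m]; print("scan",m.sum(),cv2.minAreaRect((q[:,:2]*1000).astype(np.float32)))
m2=m&(hsv[...,0]>20)&(hsv[...,0]<35)&(hsv[...,1]>150)&(hsv[...,2]>100)
q=P[m2]; print("yel",m2.sum(),cv2.minAreaRect((q[:,:2]*1000).astype(np.float32)),np.median(q[:,2]))
im,D=viewer.capture("top"); cv2.imwrite("pics/top1.png",im)
print([r["xyz"] for r in models.tip_of("wrist","scanner_grip")],[r["xyz"] for r in models.tip_of("wrist","dock")])
E
```

```text
time_s: 10.28
position: [0.4494, 0.2342, 0.201]
tcp_rot: [[-0.573, 0.819, 0.002], [0.819, 0.573, 0.0], [-0.001, 0.002, -1.0]]
force: [-0.1, 0.2, 0.2]
opening: 1.003
grasp_force: 0.0
t 10.28 pos [0.4494 0.2342 0.201 ] yawy 34.99 tilt [0.0017 0.0004]
to [0.448 0.234 0.04 ] -> [ 0.0005 -0.0011  0.161 ] [ 0.1   0.04 -0.01] rows 2.6
scan 7594 ((454.5260314941406, 227.21099853515625), (59.20441818237305, 175.32701110839844), 34.843048095703125)
yel 1923 ((443.8457946777344, 242.74319458007812), (41.52286911010742, 124.49641418457031), 34.56747817993164) 0.06653963983200833
[[0.448, 0.2352, 0.0493], [0.4952, 0.4201, 0.0126]] [[0.5063, 0.156, 0.0526]]
```

View pics/w2.png

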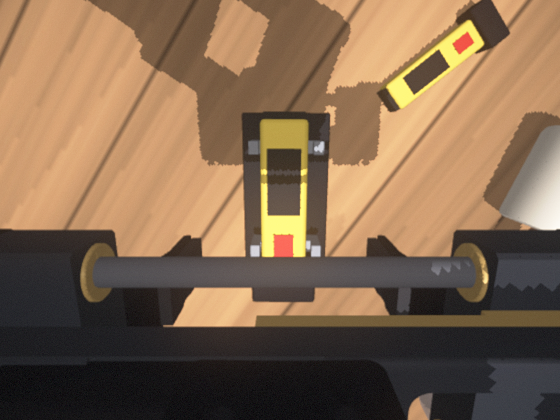

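The wrist view shows the scanner centred between the fingers along column 284, with its tail at (284,118) and its head under the gripper. The small look-alike is off at (440,60).

```bash
python3 -m jog '[[1,0,0,0.05,0,0,0],[1,0,0,0.1,0,0,0],[1,0,0,0.13,0,0,0],[1,0,0,0.15,0,0,0],[1,0,0,0.161,0,0,0],[0,0,0,0.161,0,0,0],[0,0,0,0.161,0,0,0],[0,0,0,0.161,0,0,0],[0,0,0,0.161,0,0,0],[0,0,0,0.161,0,0,0],[0,0,0,0.161,0,0,0],[0,0,0,0.161,0,0,0],[0,0,0,0.161,0,0,0],[0,0,0,0.161,0,0,0]]'
```

```text
time_s: 12.22
position: [0.4487, 0.2342, 0.0393]
tcp_rot: [[-0.573, 0.819, 0.001], [0.819, 0.573, 0.0], [-0.0, 0.001, -1.0]]
force: [-0.7, 0.5, 4.8]
opening: 0.482
grasp_force: 30.0
```

```bash
python3 - <<'E'
from h import *
import math
# stone top corners from w1: recover wrist cam pose at that time: camera fixed in tool frame
i,W=cam("wrist"); s=bot.read_state()
T=np.eye(4);T[:3,:3]=s["tcp_rot"];T[:3,3]=s["position"]
C=np.linalg.inv(W); X=np.linalg.inv(T)@C  # tool->cam
T1=np.eye(4); T1[:3,:3]=goal(78.2); T1[:3,3]=[.4872,-.1874,.2699]
C1=T1@X
def pl(uv,z):
    r=C1[:3,:3]@np.array([(uv[0]-i["cx"])/i["fx"],(uv[1]-i["cy"])/i["fy"],1]); return (C1[:3,3]+r*(z-C1[2,3])/r[2])[:2]
c=np.array([pl(u,.102) for u in [(155,73),(250,80),(246,178),(156,172)]]); print(np.round(c,4))
for a,b in ((0,1),(1,2),(2,3),(3,0)):
    d=c[b]-c[a]; print(np.linalg.norm(d).round(4), np.degrees(np.arctan2(d[1],d[0])).round(1))
print(c.mean(0))
im=cv2.imread("pics/w1.png"); cv2.imwrite("pics/w1c.png",cv2.resize(im[50:320,130:330],None,fx=2.2,fy=2.2,interpolation=cv2.INTER_CUBIC))
E
```

```text
[[ 0.3513 -0.2795]
 [ 0.375  -0.1958]
 [ 0.4625 -0.2205]
 [ 0.4386 -0.3056]]
0.087 74.2
0.0909 -15.7
0.0884 -105.7
0.0911 163.4
[ 0.4068596 -0.2503274]
```

View pics/w1c.png

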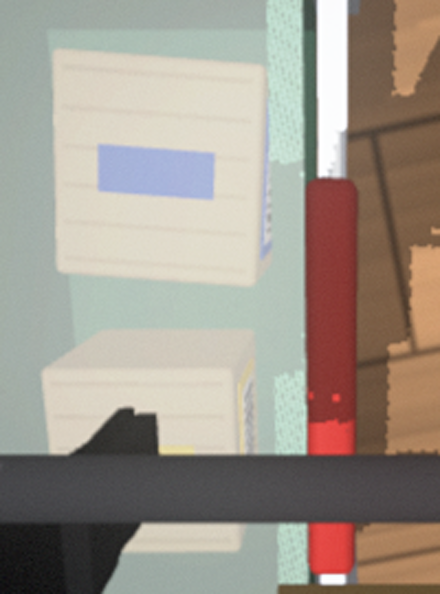

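The crop shows the blue-striped stone's top corners at about (154.5,72), (251,80.5), (245.5,179.5) and (156,174) in wrist pixels. That gives a stone yaw of about −105.7°. Next I lift the scanner and refine the label with the scene depth.

```bash
python3 -m jog '[[0,0,0,-0.01,0,0,0],[0,0,0,-0.03,0,0,0],[0,0,0,-0.06,0,0,0],[0,0,0,-0.09,0,0,0],[0,0,0,-0.1,0,0,0],[0,0,0,-0.1,0,0,0]]'
python3 - <<'E'
from h import *
np.set_printoptions(precision=4,suppress=True)
im,D=viewer.capture("scene"); cv2.imwrite("pics/s2.png",im)
P=cloud("scene",D)
n=np.array([np.cos(np.radians(74.3)),np.sin(np.radians(74.3)),0]); t=np.array([n[1],-n[0],0]); L=np.array([.419,-.207,.062])
d=P-L; a,b,z=d@n,d@t,d[...,2]
m=(D>0)&(abs(a)<.012)&(abs(b)<.04)&(abs(z)<.03); q=P[m]
print("n",m.sum(), q.mean(0))
A=np.c_[b[m],z[m],np.ones(m.sum())]; k=np.linalg.lstsq(A,a[m],rcond=None)[0]; r=a[m]-A@k; g=abs(r)<.004; k=np.linalg.lstsq(A[g],a[m][g],rcond=None)[0]
print("slope b,z, offset",k,"yaw corr deg",np.degrees(np.arctan(k[0])),"resid",r[g].std())
hsv=cv2.cvtColor(im,cv2.COLOR_BGR2HSV).astype(int)
mb=m&(hsv[...,0]>95)&(hsv[...,0]<135)&(hsv[...,1]>60); print("blue",mb.sum(),[ (b[mb].min(),b[mb].max(),z[mb].min(),z[mb].max()) if mb.sum() else 0])
print([r["xyz"] for r in models.tip_of("scene","label_blue")],[ (r["p"]) for r in models.tip_of("scene","label_blue")])
c=proj("scene",L).astype(int); print(c)
cv2.imwrite("pics/s2c.png",cv2.resize(im[c[1]-60:c[1]+60,c[0]-80:c[0]+80],None,fx=4,fy=4,interpolation=cv2.INTER_CUBIC))
E
```

```text
time_s: 12.98
position: [0.4484, 0.234, 0.1392]
tcp_rot: [[-0.574, 0.819, 0.0], [0.819, 0.574, 0.0], [-0.0, 0.0, -1.0]]
force: [0.1, 0.7, -2.1]
opening: 0.482
grasp_force: 30.0
n 326 [ 0.4199 -0.2075  0.0633]
slope b,z, offset [-0.0114  0.0089 -0.0002] yaw corr deg -0.6540057350443403 resid 0.0018610904556634158
blue 86 [(np.float64(-0.03444344276157321), np.float64(0.03532201144163286), np.float64(-0.02868049535257805), np.float64(0.028188322052800363))]
[[0.4198, -0.2141, 0.06]] [0.81]
[259 147]
```

View pics/s2c.png

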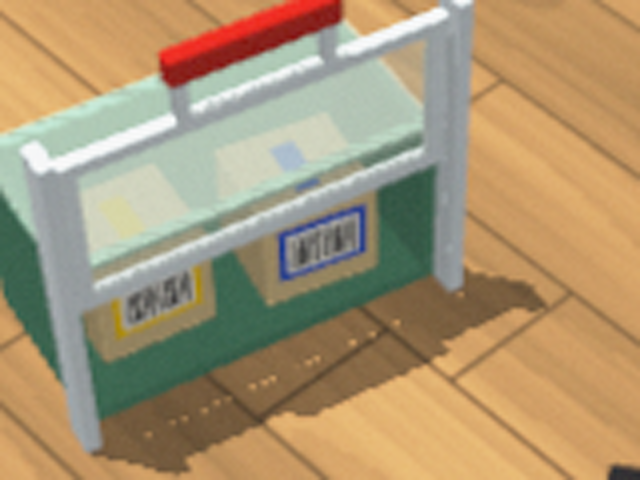

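The crop shows the sash right up, with its bottom rail above the label. The blue-edged label is clear at crop (322,243), and the depth plane agrees with my pose estimate.

```bash
python3 -c "
from h import *
rel(((.4790,.0010,.1392),-16),((.4790,.0010,.0513),-16))"
```

```text
t 13.12 pos [0.4476 0.2338 0.1379] yawy 34.99 tilt [-0.0026 -0.0007]
to [0.479 0.001 0.139] -> [-0.2087 -0.1077 -0.0012] [-1.600e-01  2.000e-02  5.099e+01] rows 3.8
to [0.479 0.001 0.051] -> [-0.2088 -0.1075  0.0867] [-1.600e-01  2.000e-02  5.099e+01] rows 1.4
```

```bash
python3 -m jog '[[0,-0.05,-0.026,0,0,0,10],[0,-0.09,-0.046,0,0,0,20],[0,-0.13,-0.067,0,0,0,30],[0,-0.17,-0.088,0,0,0,40],[0,-0.2,-0.103,0,0,0,48],[0,-0.2087,-0.1077,0,0,0,51],[0,-0.2087,-0.1077,0.02,0,0,51],[0,-0.2087,-0.1077,0.045,0,0,51],[0,-0.2087,-0.1077,0.07,0,0,51],[0,-0.2087,-0.1077,0.083,0,0,51],[0,-0.2087,-0.1077,0.087,0,0,51],[0,-0.2087,-0.1077,0.087,0,0,51],[0,-0.2087,-0.1077,0.087,0,0,51]]'
python3 - <<'E'
from h import *
np.set_printoptions(precision=4,suppress=True)
R=[];
L=np.array([.419,-.207,.062])
for k in range(4):
    im,D=viewer.capture("top"); s=bot.read_state(); R.append(np.r_[s["position"],np.degrees(np.arctan2(s["tcp_rot"][1][1],s["tcp_rot"][0][1])),s["tcp_rot"][0][2],s["tcp_rot"][1][2]])
r=np.mean(R,0); print(r)
y=np.radians(r[3]-90); x=np.array([np.cos(y),np.sin(y),0]); w=r[:3]+.097*x+[0,0,.0107]; d=L-w; print("window",w,"dist",d@x,"lateral",d@np.array([-x[1],x[0],0]),"dz",d[2])
cv2.imwrite("pics/top3.png",im); P=cloud("top",D)
m=(D>0)&(P[...,1]>-.13)&(P[...,1]<-.02)&(P[...,0]>.4)&(P[...,0]<.53)&(P[...,2]>.05)&(P[...,2]<.1); q=P[m]
print(m.sum(),cv2.minAreaRect((q[:,:2]*1000).astype(np.float32)),np.median(q[:,2])) 
b=cv2.boxPoints(cv2.minAreaRect((q[:,:2]*1000).astype(np.float32)));print(b)
im,D=viewer.capture("scene"); c=proj("scene",w).astype(int)
for T in (w,L): cv2.circle(im,tuple(np.round(proj("scene",T)).astype(int)),1,(255,0,255),-1)
cv2.imwrite("pics/s3c.png",cv2.resize(im[c[1]-80:c[1]+60,c[0]-90:c[0]+90],None,fx=4,fy=4,interpolation=cv2.INTER_CUBIC))
print([r["xyz"] for r in models.tip_of("scene","scanner_window")],[r["xyz"] for r in models.tip_of("top","scanner_window")])
E
```

```text
time_s: 14.75
position: [0.4804, 0.0013, 0.0527]
tcp_rot: [[0.276, 0.961, 0.001], [0.961, -0.276, -0.0], [0.0, 0.001, -1.0]]
force: [-0.0, -0.6, -1.8]
opening: 0.48
grasp_force: 30.0
[  0.4803   0.0012   0.0527 -16.0064   0.0014  -0.0003]
window [ 0.4536 -0.092   0.0634] dist 0.12008772210354761 lateral -0.0015488161269583687 dz -0.001383748826730813
56 ((457.7271728515625, -91.63082122802734), (9.216838836669922, 51.024681091308594), 80.16876983642578) 0.08468211321139019
[[ 431.8026  -91.8154]
 [ 482.078  -100.5277]
 [ 483.6517  -91.4462]
 [ 433.3763  -82.7339]]
[[0.4551, -0.0926, 0.0641], [0.5173, 0.4852, 0.0108]] [[0.5124, 0.4833, 0.0152], [0.4552, -0.0907, 0.0598]]
```

View pics/s3c.png

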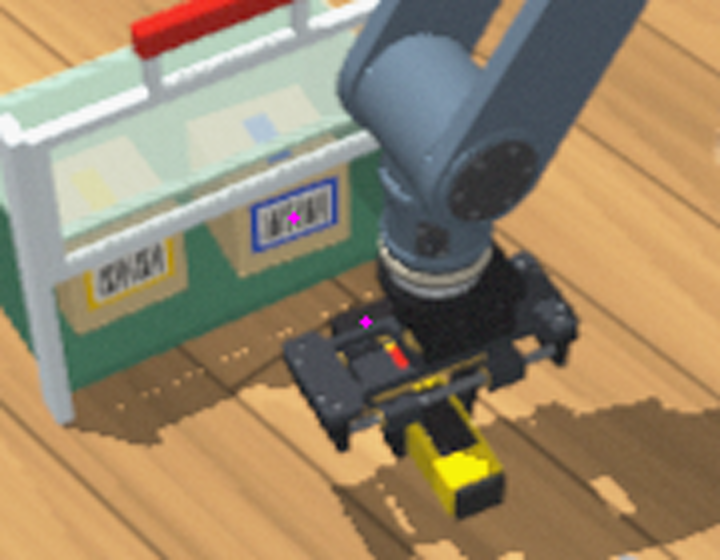

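The picture shows the label dot (295,218) at the label's centre, and the scanner pointing at it with nothing in between. I apply a 1.5 mm correction and hold.

```bash
python3 -m jog '[[0,0,-0.0015,0.0014,0,0,0],[0,0,-0.0015,0.0014,0,0,0],[0,0,-0.0015,0.0014,0,0,0],[0,0,-0.0015,0.0014,0,0,0],[0,0,-0.0015,0.0014,0,0,0],[0,0,-0.0015,0.0014,0,0,0],[0,0,-0.0015,0.0014,0,0,0],[0,0,-0.0015,0.0014,0,0,0],[0,0,-0.0015,0.0014,0,0,0],[0,0,-0.0015,0.0014,0,0,0],[0,0,-0.0015,0.0014,0,0,0],[0,0,-0.0015,0.0014,0,0,0],[0,0,-0.0015,0.0014,0,0,0],[0,0,-0.0015,0.0014,0,0,0],[0,0,-0.0015,0.0014,0,0,0],[0,0,-0.0015,0.0014,0,0,0],[0,0,-0.0015,0.0014,0,0,0],[0,0,-0.0015,0.0014,0,0,0],[0,0,-0.0015,0.0014,0,0,0],[0,0,-0.0015,0.0014,0,0,0]]'
python3 -m jog '[[0,0,0,0,0,0,0],[0,0,0,0,0,0,0],[0,0,0,0,0,0,0],[0,0,0,0,0,0,0]]'
python3 -c "
from h import *
rel(((.4487,.2342,.14),35),((.4487,.2342,.0393),35))"
```

```text
time_s: 17.6
position: [0.4785, 0.0017, 0.0506]
tcp_rot: [[0.276, 0.961, -0.0], [0.961, -0.276, -0.0], [-0.0, -0.0, -1.0]]
force: [-0.0, 0.8, -2.7]
opening: 0.483
grasp_force: 30.0
time_s: 18.1
position: [0.4785, 0.0017, 0.0507]
tcp_rot: [[0.276, 0.961, -0.0], [0.961, -0.276, -0.0], [-0.0, -0.0, -1.0]]
force: [0.4, 0.6, -1.7]
opening: 0.478
grasp_force: 30.0
t 18.1 pos [0.4785 0.0017 0.0507] yawy -16.01 tilt [-0. -0.]
to [0.449 0.234 0.14 ] -> [ 0.2152 -0.0927 -0.0894] [ -0.     0.   -51.01] rows 4.0
to [0.449 0.234 0.039] -> [ 0.2152 -0.0927  0.0113] [ -0.     0.   -51.01] rows 1.6
```

```bash
python3 -m jog '[[0,0,0,-0.03,0,0,0],[0,0,0,-0.06,0,0,0],[0,0,0,-0.09,0,0,0],[0,0.05,-0.022,-0.09,0,0,-10],[0,0.09,-0.039,-0.09,0,0,-20],[0,0.13,-0.056,-0.09,0,0,-30],[0,0.17,-0.073,-0.09,0,0,-40],[0,0.2,-0.086,-0.09,0,0,-48],[0,0.2152,-0.0927,-0.09,0,0,-51],[0,0.2152,-0.0927,-0.07,0,0,-51],[0,0.2152,-0.0927,-0.05,0,0,-51],[0,0.2152,-0.0927,-0.03,0,0,-51],[0,0.2152,-0.0927,-0.03,0,0,-51],[0,0.2152,-0.0927,-0.03,0,0,-51]]'
python3 -c "
from h import *
rel(((.4487,.2342,.0393),35))
rel(((.4487,.2342,.0393),35))"
```

```text
time_s: 19.85
position: [0.4492, 0.2339, 0.0811]
tcp_rot: [[-0.573, 0.82, 0.001], [0.82, 0.573, 0.0], [-0.0, 0.0, -1.0]]
force: [0.1, 0.1, -2.3]
opening: 0.476
grasp_force: 30.0
t 19.85 pos [0.4492 0.2339 0.0811] yawy 34.94 tilt [0.0006 0.    ]
to [0.449 0.234 0.039] -> [ 0.0005 -0.0002  0.0418] [ 0.03  0.02 -0.06] rows 0.7
t 19.85 pos [0.4492 0.2339 0.0811] yawy 34.94 tilt [0.0006 0.    ]
to [0.449 0.234 0.039] -> [ 0.0005 -0.0002  0.0418] [ 0.03  0.02 -0.06] rows 0.7
```

```bash
python3 -m jog '[[0,0.0005,0,0.015,0,0,0],[0,0.0005,0,0.028,0,0,0],[0,0.0005,0,0.036,0,0,0],[0,0.0005,0,0.04,0,0,0],[0,0.0005,0,0.0415,0,0,0],[0,0.0005,0,0.042,0,0,0],[0,0.0005,0,0.042,0,0,0]]'
```

```text
time_s: 20.72
position: [0.448, 0.2345, 0.0393]
tcp_rot: [[-0.574, 0.819, -0.0], [0.819, 0.574, -0.0], [0.0, -0.0, -1.0]]
force: [-2.7, -2.0, 4.9]
opening: 0.482
grasp_force: 30.0
```

```bash
python3 -m jog '[[0.6,0,0,0,0,0,0],[0.8,0,0,0,0,0,0],[1,0,0,0,0,0,0],[1,0,0,0,0,0,0],[1,0,0,0,0,0,0],[1,0,0,-0.01,0,0,0],[1,0,0,-0.03,0,0,0],[1,0,0,-0.06,0,0,0],[1,0,0,-0.1,0,0,0],[1,0,0,-0.16,0,0,0],[1,0,0,-0.22,0,0,0],[1,0,0,-0.28,0,0,0],[1,0,0,-0.32,0,0,0],[1,0,0,-0.32,0,0,0],[1,0,0,-0.32,0,0,0]]'
python3 - <<'E'
from h import *
rel(((.4883,-.1910,.36),78),((.4883,-.1905,.308),78))
im,D=viewer.capture("wrist")
im2,D2=viewer.capture("top"); cv2.imwrite("pics/t4.png",im2)
for n,d in (("wrist",D),("top",D2)):
    P=cloud(n,d); m=(d>0)&(P[...,2]>.057)&(P[...,2]<.085)&(P[...,1]>.1)&(P[...,1]<.33)&(P[...,0]>.35)&(P[...,0]<.56)
    q=P[m]; print(n,m.sum(),cv2.minAreaRect((q[:,:2]*1000).astype(np.float32)),np.median(q[:,2]))
c=np.hstack([cv2.resize(im,(400,300)),cv2.resize(im2,(400,300))]); cv2.imwrite("pics/c4.png",c)
E
```

```text
time_s: 22.6
position: [0.4475, 0.2343, 0.3583]
tcp_rot: [[-0.573, 0.819, -0.001], [0.819, 0.573, -0.0], [0.0, -0.001, -1.0]]
force: [0.3, -0.0, -0.5]
opening: 1.0
grasp_force: 0.0
t 22.6 pos [0.4475 0.2343 0.3583] yawy 34.99 tilt [-0.0012 -0.0003]
to [ 0.488 -0.191  0.36 ] -> [-0.3719 -0.2104 -0.0016] [ -0.05  -0.05 -43.01] rows 6.8
to [ 0.488 -0.19   0.308] -> [-0.3715 -0.2101  0.0504] [ -0.05  -0.05 -43.01] rows 0.8
wrist 4092 ((451.4056091308594, 226.9686279296875), (59.924678802490234, 173.71340942382812), 34.86600112915039) 0.06549234214115465
top 902 ((462.67901611328125, 210.1980438232422), (59.31656265258789, 141.05111694335938), 35.08731460571289) 0.0667548061100196
```

View pics/c4.png

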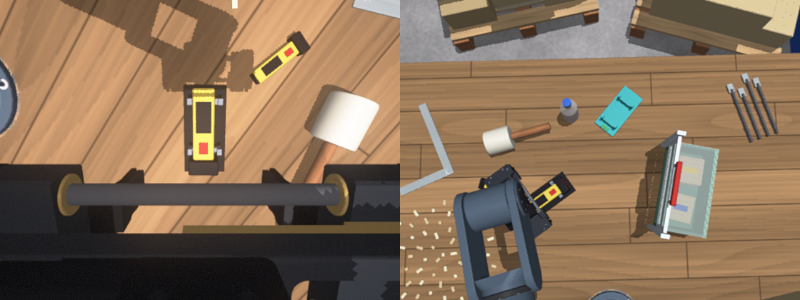

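The wrist view (left) shows the scanner back in the dock at (203,125), seated between the saddles. Next is shutting the sash.

```bash
python3 -m jog '[[1,-0.3717,-0.2102,-0.01,0,0,-43],[1,-0.3717,-0.2102,-0.01,0,0,-43],[1,-0.3717,-0.2102,-0.01,0,0,-43],[1,-0.3717,-0.2102,-0.01,0,0,-43],[1,-0.3717,-0.2102,-0.01,0,0,-43],[1,-0.3717,-0.2102,-0.01,0,0,-43],[1,-0.3717,-0.2102,-0.01,0,0,-43],[1,-0.3717,-0.2102,-0.01,0,0,-43],[1,-0.3717,-0.2102,-0.01,0,0,-43],[1,-0.3717,-0.2102,-0.01,0,0,-43],[1,-0.3717,-0.2102,-0.01,0,0,-43]]'
python3 - <<'E'
from h import *
im,D=viewer.capture("wrist"); rel(((.4883,-.1905,.308),78))
P=cloud("wrist",D); hsv=cv2.cvtColor(im,cv2.COLOR_BGR2HSV).astype(int)
m=((hsv[...,0]<8)|(hsv[...,0]>172))&(hsv[...,1]>150)&(hsv[...,2]>80)&(D>0)&(P[...,2]>.15)
q=P[m]; print(m.sum(),cv2.minAreaRect((q[:,:2]*1000).astype(np.float32)),np.median(q,0))
E
```

```text
time_s: 24.08
position: [0.4891, -0.1889, 0.3683]
tcp_rot: [[-0.978, 0.206, -0.001], [0.206, 0.978, 0.001], [0.001, 0.001, -1.0]]
force: [-0.7, -0.7, 0.1]
opening: 0.998
grasp_force: 0.0
t 24.12 pos [ 0.4893 -0.189   0.3686] yawy 78.1 tilt [-0.0004  0.0004]
to [ 0.488 -0.19   0.308] -> [ 0.0006 -0.0017  0.0606] [ 0.02 -0.03  0.1 ] rows 1.0
2814 ((487.4248046875, -190.34365844726562), (14.763643264770508, 116.33983612060547), 78.47447204589844) [ 0.47941047 -0.18776517  0.32721214]
```

```bash
python3 -m jog '[[1,0.0006,-0.0017,0.02,0,0,0],[1,0.0006,-0.0017,0.04,0,0,0],[1,0.0006,-0.0017,0.06,0,0,0],[1,0.0006,-0.0017,0.06,0,0,0],[0,0.0006,-0.0017,0.06,0,0,0],[0,0.0006,-0.0017,0.06,0,0,0],[0,0.0006,-0.0017,0.06,0,0,0],[0,0.0006,-0.0017,0.06,0,0,0],[0,0.0006,-0.0017,0.06,0,0,0],[0,0.0006,-0.0017,0.06,0,0,0],[0,0.0006,-0.0017,0.06,0,0,0],[0,0.0006,-0.0017,0.06,0,0,0],[0,0.0006,-0.0017,0.06,0,0,0],[0,0.0006,-0.0017,0.06,0,0,0]]'
```

```text
time_s: 25.88
position: [0.4887, -0.1904, 0.3086]
tcp_rot: [[-0.978, 0.208, 0.001], [0.208, 0.978, 0.003], [-0.0, 0.004, -1.0]]
force: [2.0, 5.0, -0.2]
opening: 0.182
grasp_force: 30.0
```

```bash
python3 -m jog '[[0,0,0,0.01,0,0,0],[0,0,0,0.025,0,0,0],[0,0,0,0.04,0,0,0],[0,0,0,0.055,0,0,0],[0,0,0,0.07,0,0,0],[0,0,0,0.085,0,0,0],[0,0,0,0.1,0,0,0],[0,0,0,0.11,0,0,0],[0,0,0,0.117,0,0,0],[0,0,0,0.121,0,0,0],[0,0,0,0.124,0,0,0],[0,0,0,0.126,0,0,0],[0,0,0,0.127,0,0,0],[0,0,0,0.127,0,0,0]]'
```

```text
time_s: 27.62
position: [0.4888, -0.1904, 0.1835]
tcp_rot: [[-0.978, 0.208, 0.001], [0.208, 0.978, 0.002], [-0.001, 0.003, -1.0]]
force: [-0.6, 7.0, 13.2]
opening: 0.18
grasp_force: 30.0
```

```bash
python3 -m jog '[[0,0,0,0.002,0,0,0],[0,0,0,0.002,0,0,0]]'; python3 -m jog '[[0.5,0,0,-0.002,0,0,0],[0.6,0,0,-0.002,0,0,0],[0.7,0,0,-0.002,0,0,0],[0.8,0,0,-0.002,0,0,0],[1,0,0,-0.002,0,0,0],[1,0,0,-0.002,0,0,0],[1,0,0,-0.002,0,0,0],[1,0,0,-0.02,0,0,0],[1,0,0,-0.04,0,0,0],[1,0,0,-0.07,0,0,0],[1,0,0,-0.1,0,0,0],[1,0,0.05,-0.13,0,0,0],[1,0,0.1,-0.13,0,0,0],[1,0,0.15,-0.13,0,0,0],[1,0,0.2,-0.13,0,0,0],[1,0,0.2,-0.13,0,0,0],[1,0,0.2,-0.13,0,0,0]]'
python3 - <<'E'
from h import *
im,D=viewer.capture("top"); P=cloud("top",D); hsv=cv2.cvtColor(im,cv2.COLOR_BGR2HSV).astype(int)
m=((hsv[...,0]<8)|(hsv[...,0]>172))&(hsv[...,1]>150)&(D>0)&(P[...,2]>.15)&(P[...,1]<-.1)
print(m.sum(),np.median(P[m],0))
im2,D2=viewer.capture("scene")
cv2.imwrite("pics/c5.png",np.hstack([cv2.resize(im2,(400,300)),cv2.resize(im,(400,300))]))
E
```

```text
time_s: 27.88
position: [0.4888, -0.1904, 0.1834]
tcp_rot: [[-0.978, 0.208, 0.002], [0.208, 0.978, 0.002], [-0.001, 0.002, -1.0]]
force: [-4.3, 9.3, 25.7]
opening: 0.178
grasp_force: 30.0
time_s: 30.0
position: [0.5299, 0.0034, 0.3096]
tcp_rot: [[-0.978, 0.207, -0.0], [0.207, 0.978, -0.001], [0.0, -0.001, -1.0]]
force: [-0.8, -0.3, 0.2]
opening: 0.999
grasp_force: 0.0
347 [ 0.48626653 -0.18969672  0.20116214]
```

View pics/c5.png

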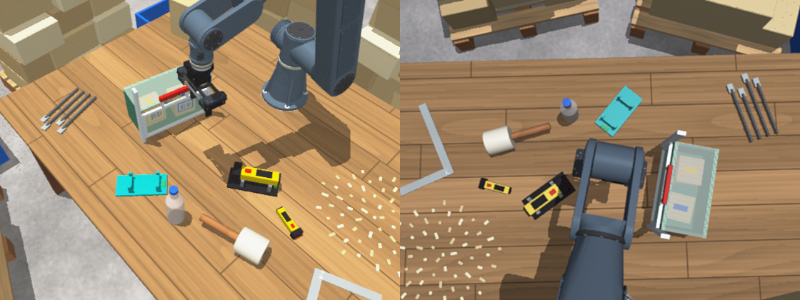

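The sash is shut: the handle top reads 0.201 m and the downward push met the stop. The scanner is docked at (548,195) in the right-hand view, and the stones, mallet and bottle haven't moved.

```bash
python3 -c "
from rig import workorder
print(workorder.hand_in())"
```

```text
the job is handed in; nothing more can be done
None
```

The job is handed in at about 30 s: I raised the sash to its stop, held the scanner on the blue label from about 12 cm for over 2 s, docked it again, and shut the sash fully, with the stones, mallet and bottle left alone.

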